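Stop check on the hoist's radio console

TASK

Do the morning stop check on the hoist's radio console that lies on the bench: press the big three-lobed mushroom button in until it latches and stays in with your fingers off it, then push it round clockwise by a lobe until it unlatches and springs back out, then press the round start button beside it fully in and let it come back. Push lightly with the fingertips and do not squeeze the mushroom to turn it; do not shove or lift the console, do not press its two small hoist keys, and leave the tools and fittings round it where they are.

Things in the scene. Friction and masses are not known exactly. Their poses are not given: they have to be found in the camera images.
- console: hoist radio console lying loose on rubber feet, panel up: grey and black box 150 (x) by 260 (y) by 75 mm high, about 2.2 kg. Origin: centre of its underside; z up, -x is the edge towards the operator, +y the end with the mushroom. On its panel (flat top, z = 75 mm), x, y in mm: mushroom axis (0, 68), start button (0, -22), hoist keys (30, -87) and (-30, -87), antenna stub 29 mm high (58, -62)
- stop_head: mushroom head: core 41 mm across with three arms ending in round upright lobes 20 mm across, centred 25 mm from the axis (70 mm over all) at +30, +150, -90 deg from its x axis, counter-clockwise from above; gaps 23 mm. Origin on the axis, at panel height when out; moves and turns with the head; at rest its x is the console's. Lobes span 22 to 39 mm above the origin. Collar on the panel: 43 mm across, 6 mm high
- stop_top (a point): centre of the flat top of the mushroom head, on its axis; 40.5 mm above the panel when out, about 34 mm when latched
- stop_press (a joint): how far the mushroom is pushed in, m: 0 = out, 0.0088 = against its stop; a spring pushes it out (7 N at the start, 11.5 N fully in). It latches when pushed in past about 0.007 (push it to its stop) and rests at about 0.0065 when let go
- stop_twist (a joint): turn of the mushroom head, rad: 0 = at rest, grows clockwise seen from above, to 0.95 at most; a light spring (0.04 to 0.14 N m) turns it back. When latched, it springs out once turned by 0.4 to 0.6 rad (25 to 35 deg); it then turns back by itself when let go
- start_top (a point): centre of the top of the start button's cap, 22 mm above the panel: round cap 30 mm across in a metal housing 46 mm across and 12 mm high, between the mushroom and the two small keys; it is pressed straight down
- start (a joint): how far the start button is pushed in, m: 0 = out, 0.006 = fully in; a spring pushes it back (6 N fully in)
- key_up (a joint): press of the small hoist key farther from the operator (cap 20 mm across, 21 mm above the panel), m: 0 = out, 0.005 = fully in (4 N)
- key_down (a joint): press of the small hoist key nearer to the operator (cap 20 mm across, 21 mm above the panel), m: 0 = out, 0.005 = fully in (4 N)
- keyless_chuck: keyless drill chuck standing on the bench by the mushroom end of the console, 43 mm across, 50 mm high; origin at the centre of its underside; to be left alone
- brass_fitting: brass hose fitting lying by the mushroom end of the console, 23 x 50 x 31 mm; origin at the centre of its underside; to be left alone
- drift_punch: steel drift punch lying behind the console (its side away from the operator), 12 x 148 x 12 mm, along y of its frame; origin at the centre of its underside; to be left alone

How it is judged:
By the outcome, as a careful person would: the job done as asked, in the order asked, and still so for the second after the job is handed in, with the robot touching nothing.
It also fails if it takes over 48 s, if anything falls off the work surface, if the arm or the gripper's body presses on something with over 40 N, if the wrist force passes 120 N, or if a joint passes its speed limit or range.

ROBOT

A 6-joint arm with a two-finger parallel gripper is mounted at the origin on a cart in front of the work surface, level with it; the furniture and walls round the work are solid. World frame = base frame: x ahead of the robot, y to its left, z up, the work surface at z = 0. Lengths are in m, angles in degrees, forces in N, time in s.
With the tool pointing down it reaches from about 0.4 to 0.825 m from the base axis. Payload 7 kg.
Tool frame: the origin (TCP) lies at the very end of the fingers, on their centre line; the grasp point (between the pads) lies hold_point_z behind it (hold_point_z is the distance from the TCP to the grasp point, in m); z points along the fingers, y is the direction in which the jaws open and shut (so a half turn about z gives the same grasp; the last joint's range is limited). The gripper opens to 88 mm and grips with 3 to 60 N. Pads are 19 mm wide; open, the fingers measure 130 mm over their backs; the gripper's body (78 mm by 193 mm) begins 47 mm behind the grasp point.
Start: joints at [84.861, 20.546, 0.682, 0, -70.136, -16.507], TCP at [0.249, 0.627, 0.227] pointing down, gripper open.
Joint ranges: [-176.03, 176.03], [-82.01, 121.73], [-58.28, 71.71], [-173.87, 95.51], [-174.79, -0.11], [-173.66, 173.66]. Speed limits (degrees/s): [136.94, 136.94, 172.46, 180, 180, 180].

INTERFACE

Orientations are given as [roll, pitch, yaw] about the fixed x, y, z axes, in that order (R = Rz(yaw) Ry(pitch) Rx(roll)).
In Python, from plant import get_obs, snapshot, close_job, hold_point_z gives the robot as it stands. The module is installed in compiled form; this text tells all that it offers.
- The arm moves only by the tool jog_arm, never from a script. Its argument "commands" is a list of rows, each a list of 4 numbers: the shift along the world's x, y, z in mm, then the turn about the world's z in degrees. In form: [[x, y, z, turn], ...]. A call has exactly 10 rows; each row shifts and turns the commanded pose from where the row before left it; what a row does not reach is not made up. A row lasts 1/12 s, in which the tool goes at most 41.7 mm and 7.16 degrees, less where a joint would pass 70% of its speed; a pose out of reach is approached as far as the arm can. A call is refused whole if a number of a shift passes 41.7 or a number of a turn 7.16, either way. A call with a gripper value outside its range is refused whole. "fingers" is the finger opening in mm, from 0 to 87.6, set as the call begins (left out, the last holds). The fingers move at their own pace and stop on an object; the grip force is fixed at half the most. Time passes only in rows, so rows that do not move let the fingers close, or fill a call up. It gives the time, the measured TCP pose, the force and the opening at its end, in the units of the state.
- get_obs(): the state, without advancing time (a new reading comes with each control period).
- snapshot(name): name is "side" or "top"; returns a dict with "image" (400x640x3 uint8, red, green, blue), "fov_y" (degrees; the focal length in pixels is half the picture's height over the tangent of half this angle, whatever the lens; pixels are square), "cx", "cy" (the principal point, pixels), "dist_coeffs" ([k1, k2, p1, p2, k3] as OpenCV has them; the pictures are not rectified), "rvec" (rotation vector, rad) and "tvec" (3), from world to camera coordinates, as OpenCV has them. Camera axes: x right, y down, z forward; pixel columns grow to the right and rows downward; lengths in m; the calibration is good to about 2 mm. A picture is of the moment at which its call begins. There is no depth.
- close_job(): hands the job in, once; it reports no verdict.
The state is a dict: "clock": time; "joint_pos": joint angles; "qvel": joint speeds; "tau": joint torques, N m; "tool_pos": TCP position; "orientation": TCP orientation; "force": force on the tool from outside, world axes, zero at the start; "moment": the same for the moment, N m; "opening": finger opening in m.
Only numpy, scipy, OpenCV 4.12 (cv2) and the standard library are available. Lean on these libraries where they do the work, as an engineer would, in place of code of your own. Each camera call takes 0.05 s, during which the arm holds its last target.

## Working session

There is one attempt and no reset: what is moved stays moved. The work goes in short steps, Python scripts to look and compute and a tool call to move; the robot and the scene stay as the last step left them, time stands still between calls to the robot, and variables do not carry over. Pictures are saved under pics/ and viewed, and the job is handed in when it is done.

Besides the shell and the picture viewer there is one more tool, called after "Request:" as name(argument=value, ...), one argument or row to a line, values as JSON. jog_arm: Moves the arm, as the interface text tells. Its arguments: {"type":"object","properties":{"commands":{"type":"array","items":{"type":"array","items":{"type":"number"}}},"fingers":{"type":"number"}},"required":["commands"]}

```bash
mkdir -p pics; cat > h.py <<'E'
import numpy as np,cv2
from plant import get_obs,snapshot,close_job,hold_point_z
def K(s):
    f=200/np.tan(np.radians(s['fov_y'])/2)
    return np.array([[f,0,s['cx']],[0,f,s['cy']],[0,0,1.]])
def ray(s,uv):
    p=cv2.undistortPoints(np.array([[uv]],float),K(s),np.array(s['dist_coeffs']))[0,0]
    R=cv2.Rodrigues(np.array(s['rvec'],float))[0];t=np.array(s['tvec'],float).ravel()
    return -R.T@t,R.T@np.array([p[0],p[1],1])
def onz(s,uv,z):
    o,d=ray(s,uv);return o+d*(z-o[2])/d[2]
def proj(s,P):
    return cv2.projectPoints(np.array(P,float).reshape(-1,3),np.array(s['rvec'],float),np.array(s['tvec'],float),K(s),np.array(s['dist_coeffs'],float))[0].reshape(-1,2)
def snap(n,f):
    s=snapshot(n);cv2.imwrite('pics/'+f+'.png',s['image'][:,:,::-1]);np.save('pics/'+f+'.npy',s,allow_pickle=True);return s
def load(f): return np.load('pics/'+f+'.npy',allow_pickle=True).item()
E
python3 - <<'E'
from h import *
for n in('top','side'):
    s=snap(n,n+'1');print(n,ray(s,(320,200)),s['dist_coeffs'],s['fov_y'])
print(get_obs(),hold_point_z)
E
```

```text
top (array([0.36746484, 0.05810573, 0.91960291]), array([ 0.15882392,  0.04649967, -0.98623316])) [0.00627641 0.         0.         0.         0.        ] 54.6195475298527
side (array([0.33247748, 0.71702886, 0.61051199]), array([ 0.21627286, -0.76499422, -0.60679529])) [-0.02422131  0.          0.          0.          0.        ] 45.17830367469652
{'clock': 0.1, 'joint_pos': array([ 8.48591228e+01,  2.05862509e+01,  6.39590456e-01, -1.69903344e-02,
       -7.01372929e+01, -1.65086666e+01]), 'qvel': array([-0.03552404, -0.1103554 ,  0.17486333,  0.18903009,  0.04978049,
       -0.06332717]), 'tau': array([-1.46026614e-03, -5.84162235e+01,  2.93750203e+01,  7.01547191e+00,
        1.00804723e-02, -4.55676729e-05]), 'tool_pos': array([0.24887526, 0.62697001, 0.22573524]), 'orientation': array([ 1.79914968e+02, -8.54373889e-03, -2.16553219e+01]), 'force': array([-0.46687464, -0.49878496,  0.19271837]), 'moment': array([-0.01702067, -0.03255315, -0.03032165]), 'opening': 0.08748504372160609} 0.0188
```

View pics/top1.png

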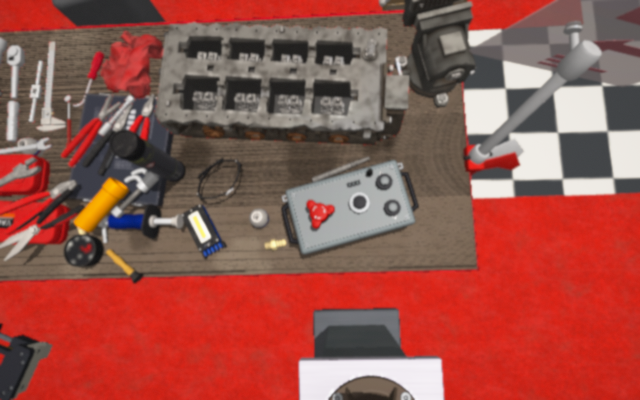

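View pics/side1.png

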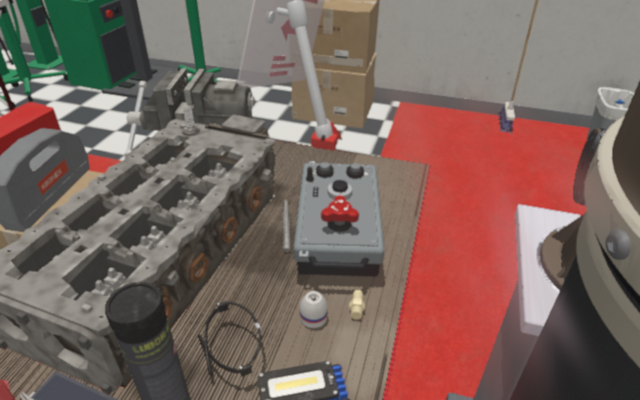

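```bash
python3 - <<'E'
from h import *
t=load('top1');s=load('side1')
a=cv2.resize(t['image'][150:265,270:430],None,fx=5,fy=5,interpolation=cv2.INTER_CUBIC)
cv2.imwrite('pics/tz.png',a[:,:,::-1])
b=cv2.resize(s['image'][140:280,275:405],None,fx=4.2,fy=4.2,interpolation=cv2.INTER_CUBIC)
cv2.imwrite('pics/sz.png',b[:,:,::-1])
for n,i,(x0,x1,y0,y1) in(('t',t,(290,350,185,240)),('s',s,(310,370,185,245))):
    h=cv2.cvtColor(i['image'],cv2.COLOR_RGB2HSV)
    m=((h[...,0]<8)|(h[...,0]>172))&(h[...,1]>150)&(h[...,2]>60)
    k=np.zeros_like(m);k[y0:y1,x0:x1]=1;m&=k
    v,u=np.nonzero(m);print(n,len(u),u.mean(),v.mean(),u.min(),u.max(),v.min(),v.max())
E
```

```text
t 372 318.6182795698925 212.54032258064515 307 333 201 227
s 501 339.5748502994012 211.89421157684632 322 357 196 221
```

View pics/tz.png

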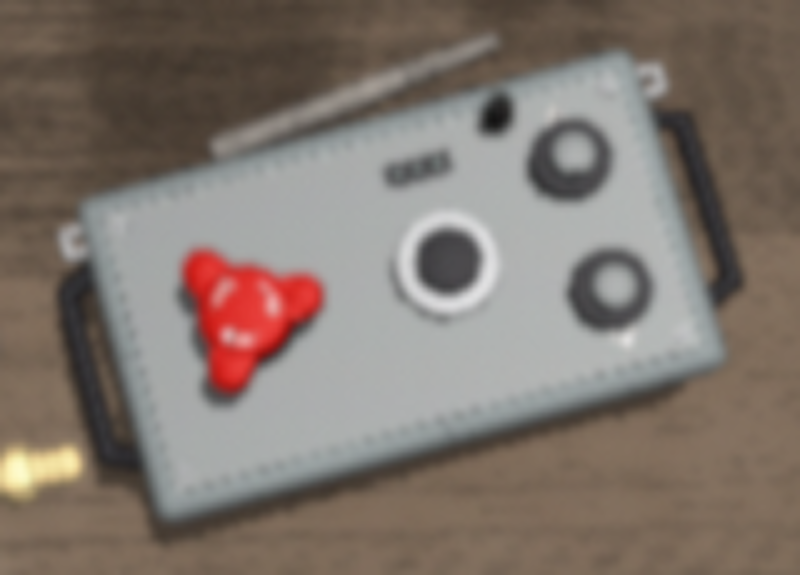

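View pics/sz.png

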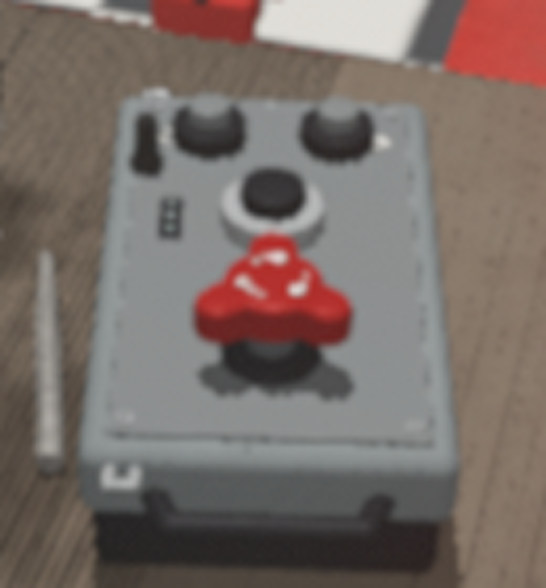

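```bash
python3 - <<'E'
from h import *
t=load('top1');s=load('side1')
Z=lambda p:(270+(p[0]+.5)/5-.5,150+(p[1]+.5)/5-.5)
S=lambda p:(275+(p[0]+.5)/4.2-.5,140+(p[1]+.5)/4.2-.5)
C=[onz(t,Z(p),.075) for p in((82,203),(625,55),(725,352),(165,518))]
print(np.round(C,4),np.mean(C,0)); 
for i in range(4):
    d=C[(i+1)%4]-C[i];print(np.linalg.norm(d),np.degrees(np.arctan2(d[1],d[0])))
L=[onz(t,Z(p),.112) for p in((203,270),(303,297),(230,374))];m=np.mean(L,0)
print('mush top',m)
for l in L:d=l-m;print(np.linalg.norm(d),np.degrees(np.arctan2(d[1],d[0])))
st=onz(t,Z((447,262)),.097);hs=onz(t,Z((447,262)),.087)
print('start top',st,hs)
d=m-st;print('axis',np.linalg.norm(d[:2]),np.degrees(np.arctan2(d[1],d[0])))
k=[onz(t,Z((577,153)),.096),onz(t,Z((617,283)),.096)];print('keys',k)
print('side start',onz(s,S((273,192)),.097))
SL=[onz(s,S(p),.112) for p in((222,300),(325,303),(272,245))]
print('side mush',np.mean(SL,0),SL)
print('chuck',onz(t,(259,214),.05),'brass',onz(t,(275,244),.025))
E
```

```text
[[ 0.5281  0.1732  0.075 ]
 [ 0.5868 -0.0704  0.075 ]
 [ 0.4529 -0.1062  0.075 ]
 [ 0.3879  0.1386  0.075 ]] [0.48890093 0.03380745 0.075     ]
0.25056407232120065 -76.45184976178733
0.13862633088664236 -165.01308881751567
0.2532753605413409 104.86655180679215
0.14441251425344898 13.880017082300062
mush top [0.47140869 0.09965477 0.112     ]
0.025862352394317722 42.42834107125216
0.025259486463153683 -75.69722412683078
0.026286747869997212 164.4927188356424
start top [0.49286297 0.0134203  0.097     ] [0.49438737 0.01287708 0.087     ]
axis 0.08886320952397153 103.97097493277653
keys [array([ 0.53870606, -0.04433856,  0.096     ]), array([ 0.48161915, -0.05843035,  0.096     ])]
side start [0.49337563 0.01658988 0.097     ]
side mush [0.47337129 0.09712837 0.112     ] [array([0.48986661, 0.11398036, 0.112     ]), array([0.45039471, 0.10407754, 0.112     ]), array([0.47985256, 0.07332721, 0.112     ])]
chuck [0.47974748 0.23912173 0.05      ] brass [0.41188499 0.20702572 0.025     ]
```

Request:
jog_arm(
  commands=[
    [11,-26,-2,-4.2],
    [11,-26,-2,-4.2],
    [11,-26,-2,-4.2],
    [11,-26,-2,-4.2],
    [11,-26,-2,-4.2],
    [11,-26,-2,-4.2],
    [11,-26,-2,-4.2],
    [11,-26,-2,-4.2],
    [11,-26,-2,-4.2],
    [11,-26,-2,-4.2],
  ],
  fingers=0,
)

```text
clock: 0.93
tool_pos: [0.3592, 0.3659, 0.2063]
orientation: [180.0, -0.0, -63.8]
force: [-0.6, -0.6, 0.4]
opening: 0.0263
```

Request:
jog_arm(
  commands=[
    [11,-26,-4,-4.2],
    [11,-26,-4,-4.2],
    [11,-26,-4,-4.2],
    [11,-26,-4,-4.2],
    [11,-26,-4,-4.2],
    [11,-26,-4,-4.2],
    [11,-26,-4,-4.2],
    [11,-26,-4,-4.2],
    [11,-26,-4,-4.2],
    [11,-26,-4,-4.2],
  ],
)

```text
clock: 1.77
tool_pos: [0.4691, 0.1059, 0.1663]
orientation: [180.0, -0.0, -105.9]
force: [0.1, 0.4, -0.2]
opening: 0.0005
```

```bash
python3 - <<'E'
from h import *
o=get_obs()
for k in('clock','joint_pos','tool_pos','orientation','force','opening'):print(k,np.round(o[k],4))
s=snap('side','side2')
cv2.imwrite('pics/sz2.png',cv2.resize(s['image'][60:260,240:480],None,fx=3,fy=3,interpolation=cv2.INTER_CUBIC)[:,:,::-1])
E
```

```text
clock 1.7667
joint_pos [ 3.62239e+01  5.06110e+00 -2.81149e+01 -8.80000e-03 -5.68298e+01
 -5.20692e+01]
tool_pos [0.4691 0.1059 0.1663]
orientation [ 1.799906e+02 -1.000000e-04 -1.058501e+02]
force [ 0.1075  0.4158 -0.1856]
opening 0.0005
```

View pics/sz2.png

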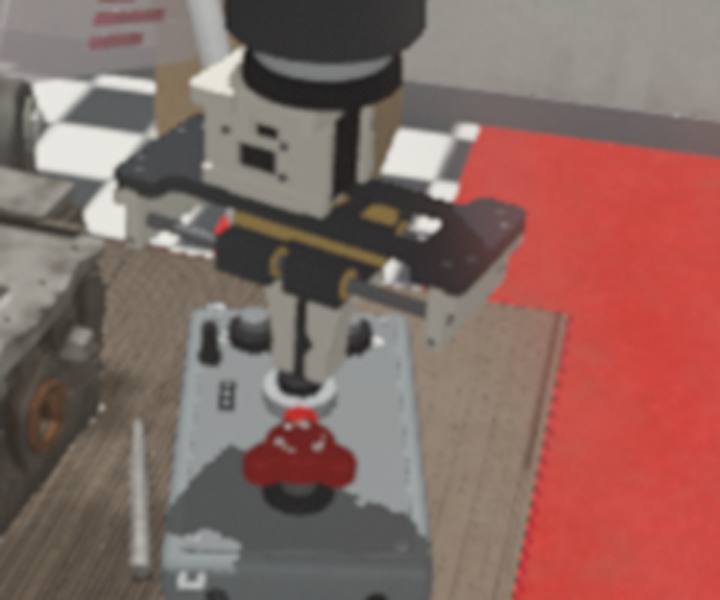

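Request:
jog_arm(
  commands=[
    [3,-7,0,-0.15],
    [0,0,-15,0],
    [0,0,-15,0],
    [0,0,-12,0],
    [0,0,-2,0],
    [0,0,-2,0],
    [0,0,-2,0],
    [0,0,-2,0],
    [0,0,-2,0],
    [0,0,0,0],
  ],
)

```text
clock: 2.65
tool_pos: [0.4725, 0.1008, 0.1152]
orientation: [-179.9, 0.1, -105.8]
force: [-1.2, 0.2, 5.1]
opening: 0.0003
```

```bash
python3 - <<'E'
from h import *
o=get_obs()
for k in('clock','tool_pos','orientation','force','opening'):print(k,np.round(o[k],4))
s=snap('side','side3')
print((proj(s,[o['tool_pos']])-[240,60])*3)
cv2.imwrite('pics/sz3.png',cv2.resize(s['image'][60:260,240:480],None,fx=3,fy=3,interpolation=cv2.INTER_CUBIC)[:,:,::-1])
E
```

```text
clock 2.65
tool_pos [0.4725 0.1008 0.1152]
orientation [-1.799378e+02  5.250000e-02 -1.057615e+02]
force [-1.1634  0.2201  5.1108]
opening 0.0003
[[298.87746894 440.06214626]]
```

View pics/sz3.png

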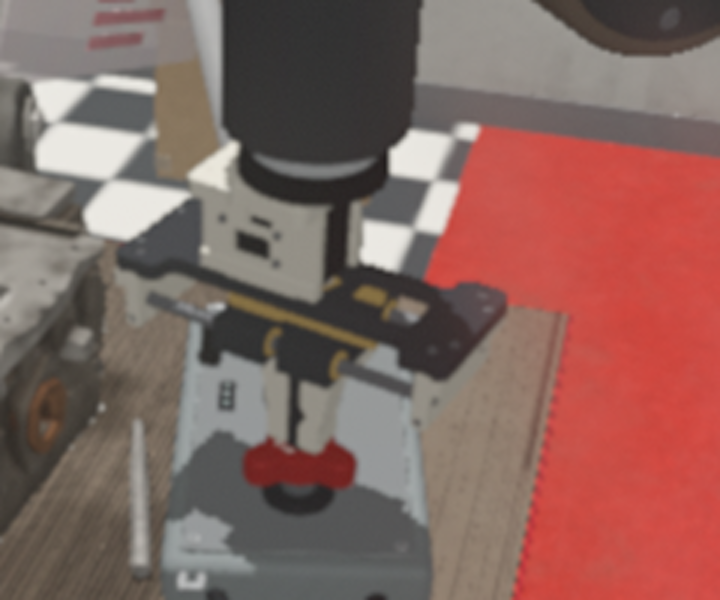

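Request:
jog_arm(
  commands=[
    [0,0,-1.5,0],
    [0,0,-1.5,0],
    [0,0,-1.5,0],
    [0,0,-1.5,0],
    [0,0,-1,0],
    [0,0,-1,0],
    [0,0,0,0],
    [0,0,0,0],
    [0,0,0,0],
    [0,0,0,0],
  ],
)

```text
clock: 3.53
tool_pos: [0.4727, 0.1008, 0.1081]
orientation: [-179.9, 0.1, -105.8]
force: [-3.0, 0.4, 12.0]
opening: 0.0007
```

Request:
jog_arm(
  commands=[
    [0,0,-0.5,0],
    [0,0,-0.5,0],
    [0,0,-0.5,0],
    [0,0,-0.5,0],
    [0,0,0,0],
    [0,0,0,0],
    [0,0,0,0],
    [0,0,0,0],
    [0,0,0,0],
    [0,0,0,0],
  ],
)

```text
clock: 4.37
tool_pos: [0.4729, 0.1008, 0.1078]
orientation: [-179.9, 0.1, -105.7]
force: [-11.8, 0.4, 31.4]
opening: 0.0003
```

Request:
jog_arm(
  commands=[
    [0,0,2,0],
    [0,0,3,0],
    [0,0,5,0],
    [0,0,10,0],
    [-10,0,15,0],
    [-25,0,15,0],
    [-25,0,0,0],
    [-25,0,0,0],
    [0,0,0,0],
    [0,0,0,0],
  ],
)

```text
clock: 5.2
tool_pos: [0.3864, 0.1004, 0.1552]
orientation: [-180.0, 0.1, -105.7]
force: [0.6, 0.6, 1.0]
opening: 0.0003
```

```bash
python3 - <<'E'
from h import *
o=get_obs()
for k in('clock','tool_pos','orientation','force','opening'):print(k,np.round(o[k],4))
s=snap('side','side4');t=snap('top','top4')
a=cv2.resize(s['image'][140:280,275:405],None,fx=4.2,fy=4.2,interpolation=cv2.INTER_CUBIC)
b=cv2.resize(load('side1')['image'][140:280,275:405],None,fx=4.2,fy=4.2,interpolation=cv2.INTER_CUBIC)
a=np.hstack([b,a])[:,:,::-1];cv2.imwrite('pics/sz4.png',cv2.resize(a,(800,int(a.shape[0]*800/a.shape[1]))))
cv2.imwrite('pics/tz4.png',cv2.resize(t['image'][150:265,270:430],None,fx=5,fy=5,interpolation=cv2.INTER_CUBIC)[:,:,::-1])
E
```

```text
clock 5.2
tool_pos [0.3864 0.1004 0.1552]
orientation [-1.799586e+02  7.530000e-02 -1.057139e+02]
force [0.6338 0.6069 1.0027]
opening 0.0003
```

View pics/sz4.png

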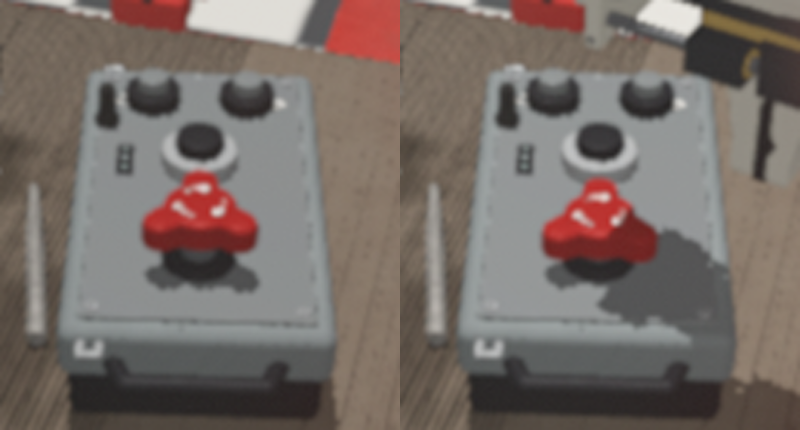

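View pics/tz4.png

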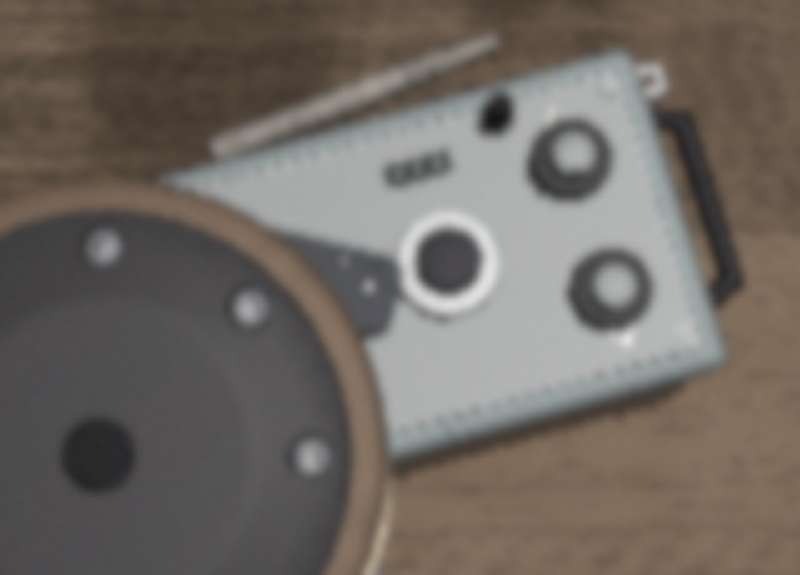

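Request:
jog_arm(
  commands=[
    [15,-4,0,-0.3],
    [15,-4,0,0],
    [10,-3,0,0],
    [0,0,-10,0],
    [0,0,-15,0],
    [0,0,-15,0],
    [0,0,-15,0],
    [0,0,-8,0],
    [0,0,0,0],
    [0,0,0,0],
  ],
)

```text
clock: 6.13
tool_pos: [0.4272, 0.0892, 0.0914]
orientation: [180.0, -0.1, -106.1]
force: [0.5, 0.5, 0.9]
opening: 0.0006
```

```bash
python3 - <<'E'
from h import *
o=get_obs()
for k in('clock','tool_pos','orientation','force','moment','opening'):print(k,np.round(o[k],4))
s=snap('side','side5')
a=cv2.resize(s['image'][120:280,275:435],None,fx=3.7,fy=3.7,interpolation=cv2.INTER_CUBIC)
cv2.imwrite('pics/sz5.png',a[:,:,::-1])
E
```

```text
clock 6.1333
tool_pos [0.4272 0.0892 0.0914]
orientation [ 1.799624e+02 -7.200000e-02 -1.061112e+02]
force [0.4716 0.4508 0.9043]
moment [ 0.1231 -0.0842 -0.0072]
opening 0.0006
```

View pics/sz5.png

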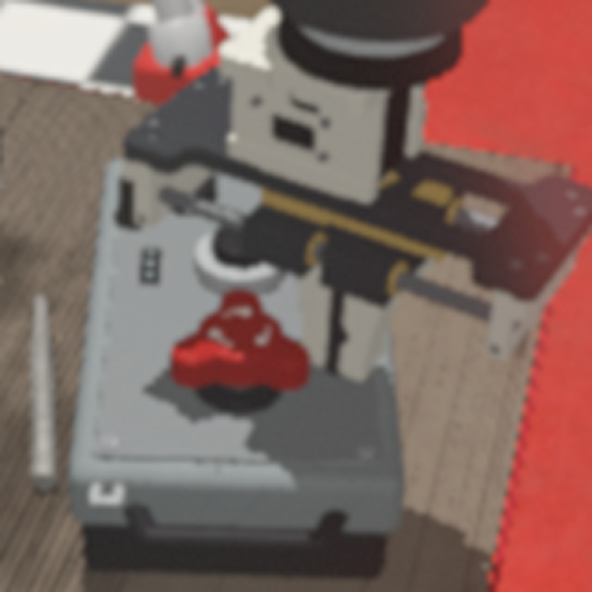

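```bash
python3 - <<'E'
import numpy as np
a=np.radians(192.3-4*np.arange(14));p=46.06*np.c_[np.cos(a),np.sin(a)]
print(np.round(np.diff(p,axis=0),1).tolist())
E
```

```text
[[-0.6, 3.2], [-0.4, 3.2], [-0.1, 3.2], [0.1, 3.2], [0.3, 3.2], [0.5, 3.2], [0.8, 3.1], [1.0, 3.1], [1.2, 3.0], [1.4, 2.9], [1.6, 2.8], [1.8, 2.7], [2.0, 2.5]]
```

First four steps, then check the force.

Request:
jog_arm(
  commands=[
    [-0.6,3.2,0,-4],
    [-0.4,3.2,0,-4],
    [-0.1,3.2,0,-4],
    [0.1,3.2,0,-4],
    [0,0,0,0],
    [0,0,0,0],
    [0,0,0,0],
    [0,0,0,0],
    [0,0,0,0],
    [0,0,0,0],
  ],
)

```text
clock: 7.02
tool_pos: [0.4261, 0.1022, 0.0917]
orientation: [-180.0, 0.0, -122.1]
force: [-1.0, -1.0, 0.6]
opening: 0.0002
```

```bash
python3 - <<'E'
from h import *
o=get_obs()
for k in('clock','tool_pos','orientation','force','moment','opening'):print(k,np.round(o[k],4))
s=snap('side','side6')
a=cv2.resize(s['image'][120:280,275:435],None,fx=3.7,fy=3.7,interpolation=cv2.INTER_CUBIC)
cv2.imwrite('pics/sz6.png',a[:,:,::-1])
E
```

```text
clock 7.0167
tool_pos [0.4261 0.1022 0.0917]
orientation [-1.799936e+02  1.770000e-02 -1.220612e+02]
force [-1.0468 -0.9505  0.5851]
moment [-0.3616  0.0709 -0.014 ]
opening 0.0002
```

View pics/sz6.png

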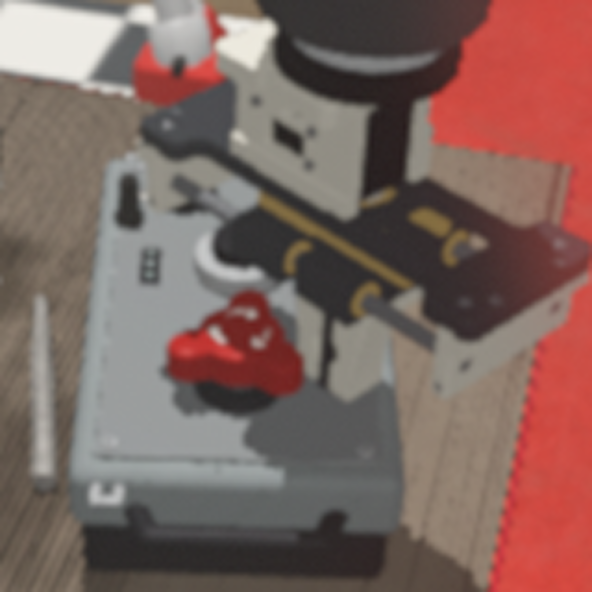

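Request:
jog_arm(
  commands=[
    [0.3,3.2,0,-4],
    [0.5,3.2,0,-4],
    [0.8,3.1,0,-4],
    [1,3.1,0,-4],
    [1.2,3,0,-4],
    [1.4,2.9,0,-4],
    [1.6,2.8,0,-4],
    [0,0,0,0],
    [0,0,0,0],
    [0,0,0,0],
  ],
)

```text
clock: 7.9
tool_pos: [0.4319, 0.123, 0.0912]
orientation: [180.0, -0.1, -149.9]
force: [-6.3, -0.7, 1.7]
opening: 0.0003
```

```bash
python3 - <<'E'
from h import *
o=get_obs()
for k in('clock','tool_pos','orientation','force','moment','opening'):print(k,np.round(o[k],4))
s=snap('side','side7')
a=cv2.resize(s['image'][120:280,275:435],None,fx=3.7,fy=3.7,interpolation=cv2.INTER_CUBIC)
cv2.imwrite('pics/sz7.png',a[:,:,::-1])
E
```

```text
clock 7.9
tool_pos [0.4319 0.123  0.0912]
orientation [ 1.799864e+02 -9.980000e-02 -1.499440e+02]
force [-6.3227 -0.6929  1.7147]
moment [-0.2638  1.7179 -0.0868]
opening 0.0003
```

View pics/sz7.png

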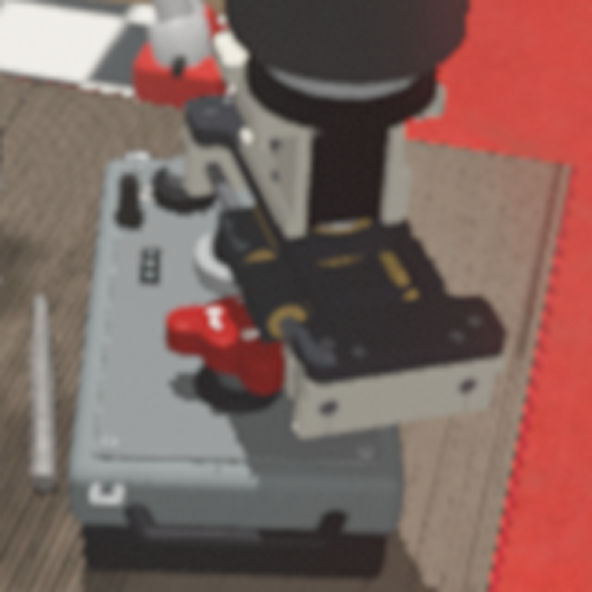

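Request:
jog_arm(
  commands=[
    [1.8,2.7,0,-4],
    [0,0,0,0],
    [-1.8,-2.7,0,4],
    [-1.6,-2.8,0,4],
    [-1.4,-2.9,0,4],
    [-1.2,-3,0,4],
    [-1,-3.1,0,4],
    [-0.8,-3.1,0,4],
    [-0.5,-3.2,0,4],
    [-0.3,-3.2,0,4],
  ],
)

```text
clock: 8.78
tool_pos: [0.426, 0.1019, 0.0914]
orientation: [-180.0, 0.0, -121.7]
force: [-0.7, -1.1, -0.7]
opening: 0.0002
```

Request:
jog_arm(
  commands=[
    [-0.1,-3.2,0,4],
    [0.1,-3.2,0,4],
    [0.4,-3.2,0,4],
    [0.6,-3.2,0,4],
    [0,-3,0,0],
    [-10,-4,0,0],
    [-15,0,0,0],
    [-10,0,10,0],
    [0,0,20,0],
    [0,0,20,0],
  ],
)

```text
clock: 9.62
tool_pos: [0.3907, 0.0818, 0.1418]
orientation: [180.0, -0.0, -106.1]
force: [1.4, 1.1, -0.6]
opening: 0.0007
```

```bash
python3 - <<'E'
from h import *
o=get_obs()
for k in('clock','tool_pos','orientation','force','moment','opening'):print(k,np.round(o[k],4))
s=snap('side','side8')
a=cv2.resize(s['image'][140:280,275:405],None,fx=4.2,fy=4.2,interpolation=cv2.INTER_CUBIC)
b=cv2.resize(load('side1')['image'][140:280,275:405],None,fx=4.2,fy=4.2,interpolation=cv2.INTER_CUBIC)
a=np.hstack([b,a])[:,:,::-1];cv2.imwrite('pics/sz8.png',cv2.resize(a,(800,int(a.shape[0]*800/a.shape[1]))))
E
```

```text
clock 9.6167
tool_pos [0.3907 0.0818 0.1418]
orientation [ 1.799593e+02 -4.490000e-02 -1.061317e+02]
force [ 1.3841  1.0942 -0.6085]
moment [ 0.1872 -0.1377 -0.0171]
opening 0.0007
```

View pics/sz8.png

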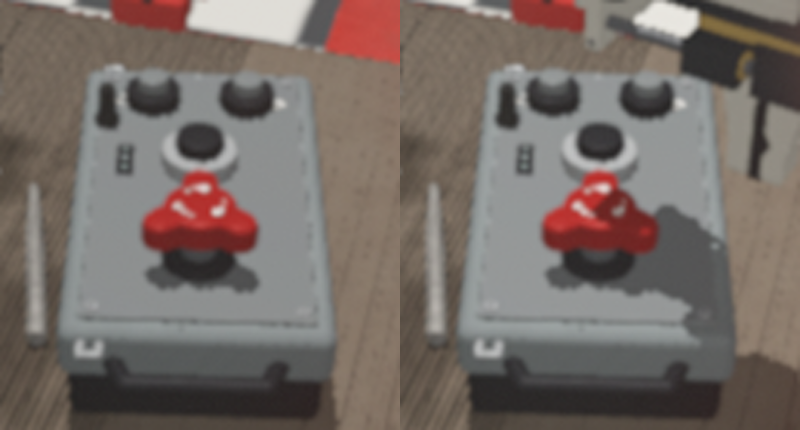

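Request:
jog_arm(
  commands=[
    [20,-14,0,0],
    [20,-14,0,0],
    [20,-14,0,0],
    [20,-14,0,0],
    [22,-12,0,0],
    [0,0,-10,0],
    [0,0,-20,0],
    [0,0,-10,0],
    [0,0,0,0],
    [0,0,0,0],
  ],
)

```text
clock: 10.5
tool_pos: [0.4934, 0.0143, 0.1013]
orientation: [179.9, -0.1, -106.1]
force: [-0.1, 0.6, -0.3]
opening: 0.0005
```

Request:
jog_arm(
  commands=[
    [0,0,-2,0],
    [0,0,-2,0],
    [0,0,-2,0],
    [0,0,-2,0],
    [0,0,-1,0],
    [0,0,-1,0],
    [0,0,0,0],
    [0,0,0,0],
    [0,0,0,0],
    [0,0,0,0],
  ],
)

```text
clock: 11.33
tool_pos: [0.4945, 0.0147, 0.092]
orientation: [-180.0, 0.0, -106.1]
force: [-1.5, 3.3, 5.1]
opening: 0.0004
```

Request:
jog_arm(
  commands=[
    [0,0,-0.5,0],
    [0,0,-0.5,0],
    [0,0,-0.5,0],
    [0,0,-0.5,0],
    [0,0,0,0],
    [0,0,0,0],
    [0,0,0,0],
    [0,0,0,0],
    [0,0,0,0],
    [0,0,0,0],
  ],
)

```text
clock: 12.17
tool_pos: [0.4946, 0.0147, 0.0911]
orientation: [-179.9, 0.1, -106.1]
force: [-6.0, 3.3, 17.7]
opening: 0.0003
```

Request:
jog_arm(
  commands=[
    [0,0,2,0],
    [0,0,3,0],
    [0,0,5,0],
    [0,0,15,0],
    [0,0,25,0],
    [0,0,30,0],
    [-20,0,20,0],
    [-25,0,10,0],
    [-25,0,0,0],
    [0,0,0,0],
  ],
)

```text
clock: 13.0
tool_pos: [0.4202, 0.0135, 0.2]
orientation: [180.0, 0.0, -106.1]
force: [-1.7, -1.7, 0.2]
opening: 0.0007
```

```bash
python3 - <<'E'
from h import *
o=get_obs()
for k in('clock','tool_pos','force'):print(k,np.round(o[k],4))
s=snap('side','side9')
a=cv2.resize(s['image'][140:280,275:405],None,fx=4.2,fy=4.2,interpolation=cv2.INTER_CUBIC)
b=cv2.resize(load('side1')['image'][140:280,275:405],None,fx=4.2,fy=4.2,interpolation=cv2.INTER_CUBIC)
a=np.hstack([b,a])[:,:,::-1];cv2.imwrite('pics/sz9.png',cv2.resize(a,(800,int(a.shape[0]*800/a.shape[1]))))
E
```

```text
clock 13.0
tool_pos [0.4202 0.0135 0.2   ]
force [-1.6787 -1.6725  0.2172]
```

View pics/sz9.png

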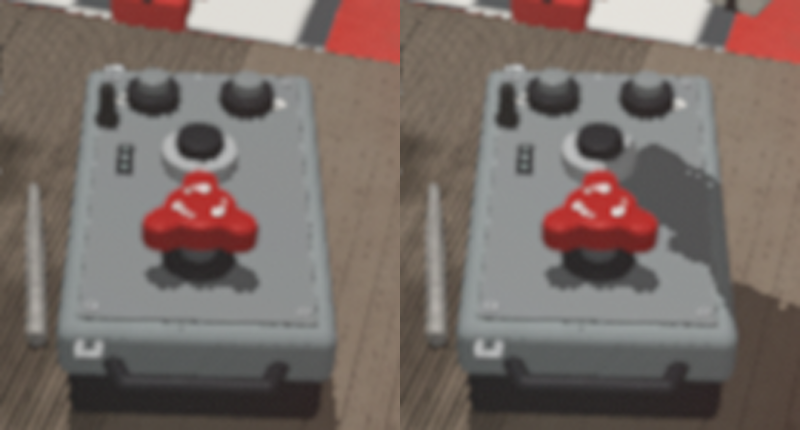

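Compared with the first picture, the mushroom is out at its rest angle and the start button is back out. The console and punch have not moved. I'm handing the job in.

```bash
python3 -c "
from plant import close_job;print(close_job())"
```

```text
the job is handed in; nothing more can be done
None
```

The stop check is done in the order asked and handed in at about 13 s on the robot's clock; the hand-in gives no verdict.

- **Mushroom pressed:** I pressed it to its stop with the closed fingertips. The force rose to 31 N there, and a picture with the fingers off showed the head sitting lower, so it had latched.
- **Mushroom unlatched:** I pushed one lobe clockwise by roughly 40°, without squeezing; the largest reading was about 6 N. After I backed off, the picture matched the first one: head out and back at its rest angle.
- **Start button:** I pressed it until the tip was at 91.1 mm with 17.7 N on it; its own spring gives only 6 N, so it was fully in. The last picture shows it back out.

In the last side picture the console, small keys and punch look just as they did at the start, and the arm is clear above the console. I did not look at the chuck and brass fitting again; the fingers never came near them.

Two sideways forces showed up while pressing straight down: about 12 N on the mushroom at its stop and 7 N on the start button. Neither visibly moved the console.

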